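Centre the candlestick on its plinth

TASK

The brass candlestick stands off-centre on its round marble plinth, with a loose tealight on top. Nudge it gently with your fingers, low at its foot, until it stands centred on the plinth with an even margin all round, then draw back. Do not grip or lift it or let it topple, keep the tealight on top, and leave the plinth and everything else where they stand.

Things in the scene. Friction and masses are not known exactly. Their poses are not given: they have to be found in the camera images.
- plinth: Round marble plinth, 92 mm in diameter and 60 mm high, 0.8 kg, standing loose on the bench. Its origin is the centre of its underside (z = 0), its z axis is vertical; its yaw means nothing. Its flat top is 60 mm above the bench.
- candlestick: Brass candlestick, 125 mm high, about 0.3 kg, loose and off-centre on the plinth. Origin: centre of its underside; z up the stem. Its round-edged foot, 21 mm high, is its widest part, 72 mm across (edge 34 to 36 mm from the axis); then a 26 mm stem, top cup 32 mm. Pushed low on the foot with a few newtons it slides; pushed high it topples. When centred, about 10 mm of plinth is bare all round.
- tealight: Small tealight candle in a metal cup, 38 mm in diameter, 15 mm high, 12 g, standing loose on the candlestick's top (top face 125 mm above the candlestick's underside, tealight's top at 140 mm), free to fall off. Its origin is the centre of its underside.
- tape_roll: Bystander: roll of grey tape lying flat, 100 mm across, 48 mm high. Its origin is the centre of its underside.
- egg_cup: Bystander: white egg cup with a gilt rim, 49 mm across, 62 mm high. Its origin is the centre of its underside.
- string_ball_2: Bystander: ball of brown string, 64 mm across, 60 mm high. Its origin is the centre of its underside.
- card_box: Bystander: small card box, 72 x 51 mm, 35 mm high. Its origin is the centre of its underside.
- shaker: Bystander: glass shaker, 44 mm across, 90 mm high. Its origin is the centre of its underside.
- jug: Bystander: white cream jug with a painted band, 156 mm over spout and handle, 75 mm wide, 127 mm high. Its origin is the centre of its underside.
- pen: Bystander: marker pen lying on the bench, 135 mm long along its own y, 16 mm high. Its origin is the centre of its underside.
There are look-alikes about, which are no part of the job. What is shaped like the candlestick but green, purple or red is not meant.

How it is judged:
At the end, for the whole second after the job is handed in: The candlestick stands upright on the plinth with its axis within 6 mm of the plinth's axis, the tealight still on its top, the plinth within 12 mm and all bystanders within 15 mm of where they were, everything at rest (horizontal distance between candlestick and plinth below 0.006 m and z of candlestick in the frame of plinth between 0.055 and 0.065 m and angle between each of candlestick, plinth's own z axis and vertical below 0.05 rad and distance of plinth from where it was at the start of the episode below 0.012 m and z of tealight in the frame of candlestick between 0.12 and 0.13 m and horizontal distance between tealight and candlestick below 0.014 m and linear speed of each of candlestick, plinth below 0.01 m/s and linear speed of tealight below 0.02 m/s and distance of each of tape_roll, egg_cup, string_ball_2, card_box, shaker, jug, pen from where it was at the start of the episode below 0.015 m); the robot touches nothing.
It fails at once if The candlestick is lifted, knocked off the plinth or tipped by more than about 14 degrees (z of candlestick in the frame of plinth above 0.072 m or z of candlestick in the frame of plinth below 0.048 m or angle between candlestick's own z axis and vertical above 0.25 rad).
It fails at once if The tealight is pushed by the robot or comes off the candlestick (z of tealight in the frame of candlestick below 0.11 m or z of tealight in the frame of candlestick above 0.14 m or horizontal distance between tealight and candlestick above 0.05 m or contact force between the arm and tealight above 1 N).
It fails at once if The candlestick is pinched or pushed hard (more than 15 N) (contact force between the arm and candlestick above 15 N).
It fails at once if The plinth is shifted or lifted by more than 15 mm (distance of plinth from where it was at the start of the episode above 0.015 m).
It fails at once if A bystander is moved by more than 20 mm (distance of any of tape_roll, egg_cup, string_ball_2, card_box, shaker, jug, pen from where it was at the start of the episode above 0.02 m).
It also fails if it takes over 48 s, if anything falls off the work surface, if the arm or the gripper's body presses on something with over 40 N, if the wrist force passes 120 N, or if a joint passes its speed limit or range.

ROBOT

A 6-joint arm with a two-finger parallel gripper is mounted at the origin on a cart in front of the work surface, level with it; the furniture and walls round the work are solid. World frame = base frame: x ahead of the robot, y to its left, z up, the work surface at z = 0. Lengths are in m, angles in rad, forces in N, time in s.
With the tool pointing down it reaches from about 0.375 to 0.9 m from the base axis. Payload 3.1 kg.
Tool frame: the origin (TCP) lies midway between the tips of the shut fingers; the grasp point (between the pads) lies 19 mm behind it; x points along the fingers, y is the direction in which the jaws open and shut, and the axes are right-handed (so a half turn about x gives the same grasp; the last joint's range is limited). The gripper opens to 87 mm and grips with 3 to 60 N. Pads are 19 mm wide; open, the fingers measure 117 mm over their backs; the gripper's body (75 mm by 190 mm) begins 51 mm behind the grasp point.
Start: joints at [-1.377, 0.527, 1.433, -0, 1.181, -0.178], TCP at [0.227, -0.582, 0.223] pointing down, gripper open.
Joint ranges: [-3.08, 3.08], [-0.75, 2.2], [0.22, 2.44], [-1.43, 4.57], [0, 2.65], [-2.85, 2.85]. Speed limits (rad/s): [2.79, 2.79, 3.14, 3.14, 3.14, 3.14].

INTERFACE

Orientations are given as a unit quaternion [x, y, z, w].
In Python, from rig import get_obs, imaging, robot gives the robot as it stands.
- The arm moves only by the shell command python3 -m inch 'ROWS' [FORCE]. ROWS is JSON, a list of rows, each a list of 3 entries, a list of its own where there are three numbers: the finger opening in mm, from 0 to 87, then the shift along the tool's x, y, z in mm, then the turn, a rotation vector about the tool's x, y, z in degrees. In form: [[grip, [dx, dy, dz], [wx, wy, wz]], ...]. A call has 1 to 12 rows; each row shifts and turns the pose as measured when the row begins, along the tool's axes as they then stand; what a row does not reach is not made up. A row lasts 1/8 s, in which the tool goes at most 62.5 mm and 10.7 degrees, less where a joint would pass 70% of its speed; a pose out of reach is approached as far as the arm can. A call with a gripper value outside its range is refused whole. The fingers move at their own pace and stop on an object; FORCE is the grip in N (left out, the last holds). Time passes only in rows, so rows that do not move let the fingers close. It gives the time, the measured TCP pose, the force and the opening at its end, in the units of the state.
- get_obs(): the state, without advancing time (a new reading comes with each control period).
- imaging.camera(name): name is "scene" or "top" or "wrist"; returns the picture (480x640x3 uint8, red, green, blue); there is no depth.
- imaging.camera_params(name): a dict with "camera_matrix" (3x3 intrinsics, pixels), "xyz" and "rotation" of the camera in the world. Camera axes: x right, y down, z forward; pixel columns grow to the right and rows downward; lengths in m; the calibration is good to about 2 mm. A picture is of the moment at which its call begins: read the wrist's pose just before it. camera_params takes no time and is no camera call; for the wrist camera it gives the pose at the moment of the call.
- robot.hand_in(): hands the job in, once; it reports no verdict.
Trained networks look in the newest picture that a camera, given by its name, has taken for a name from the list of things; names that differ only in an ending like _2 or _b are one class to them, and where a whole thing is asked for, a point or a joint stands for the part that bears it (a point fixed in the world has none). Each returns a list of dicts, best first, with "confidence" (0 to 1); they miss things now and then, are a little off and sometimes report something else, mostly with a low value. They report only what shows in the picture. A call takes as long as a camera call. They do not tell look-alikes from the thing itself.
- imaging.cut_out(camera, target): "pixels" (480x640 bool, what is visible of it) and "box" ([centre column, centre row, width, height] in pixels, round what is visible of it).
- imaging.tip_of(camera, target): "pixel" ([column, row] in pixels: a listed point, or the origin of a listed thing).
The state is a dict: "time": time; "q": joint angles; "joint_velocities": joint speeds; "joint_torque": joint torques, N m; "position": TCP position; "tool_rot": TCP orientation; "ft_force": force on the tool from outside, world axes, zero at the start; "moment": the same for the moment, N m; "grip_width": finger opening in m.
Only numpy, scipy, OpenCV 4.12 (cv2) and the standard library are available. Lean on these libraries where they do the work, as an engineer would, in place of code of your own. Each camera call takes 0.05 s, during which the arm holds its last target. There are 200 camera calls.

## Working session

There is one attempt and no reset: what is moved stays moved. The work goes in short steps, Python scripts to look and compute and a shell command to move; the robot and the scene stay as the last step left them, time stands still between calls to the robot, and variables do not carry over. Pictures are saved under pics/ and viewed, about 8 in all and at most 12, crops included, and the job is handed in when it is done.

```bash
mkdir -p pics; ls; cat > h.py <<'E'
import numpy as np, cv2
from rig import get_obs, imaging, robot
def snap(cam,name=None):
    im=imaging.camera(cam)
    if name: cv2.imwrite('pics/%s.png'%name,im[:,:,::-1])
    return im
def ray(cam,px,z):
    p=imaging.camera_params(cam);K=np.array(p['camera_matrix']);R=np.array(p['rotation']);c=np.array(p['xyz'])
    d=R@np.linalg.solve(K,[px[0],px[1],1]);return c+d*(z-c[2])/d[2]
def proj(cam,P):
    p=imaging.camera_params(cam);K=np.array(p['camera_matrix']);R=np.array(p['rotation']);c=np.array(p['xyz'])
    q=(np.atleast_2d(P)-c)@R@K.T
    return q[:,:2]/q[:,2:]
E
python3 - <<'E'
from h import *
np.set_printoptions(precision=3,suppress=True)
a=snap('scene','s0');
for t in ['candlestick','plinth','tealight']:
    for d in imaging.tip_of('scene',t)[:4]: print('scene',t,np.round(d['pixel']),round(d['confidence'],2),ray('scene',d['pixel'],0.06))
b=snap('top','t0')
for t in ['candlestick','plinth','tealight','jug','shaker','egg_cup','card_box','pen','tape_roll','string_ball_2']:
    for d in imaging.tip_of('top',t)[:3]: print('top',t,np.round(d['pixel']),round(d['confidence'],2),ray('top',d['pixel'],0.0))
cv2.imwrite('pics/both.png',np.vstack([a,b])[:,:,::-1][:, :])
for c in ['scene','top']: p=imaging.camera_params(c);print(c,p['xyz'],p['rotation'],p['camera_matrix'])
E
```

```text
picsTraceback (most recent call last):
  File "<stdin>", line 5, in <module>
  File "h.py", line 9, in ray
    d=R@np.linalg.solve(K,[px[0],px[1],1]);return c+d*(z-c[2])/d[2]
      ~^~~~~~~~~~~~~~~~~~~~~~~~~~~~~~~~~~~
ValueError: matmul: Input operand 1 has a mismatch in its core dimension 0, with gufunc signature (n?,k),(k,m?)->(n?,m?) (size 3 is different from 4)
```

View pics/s0.png

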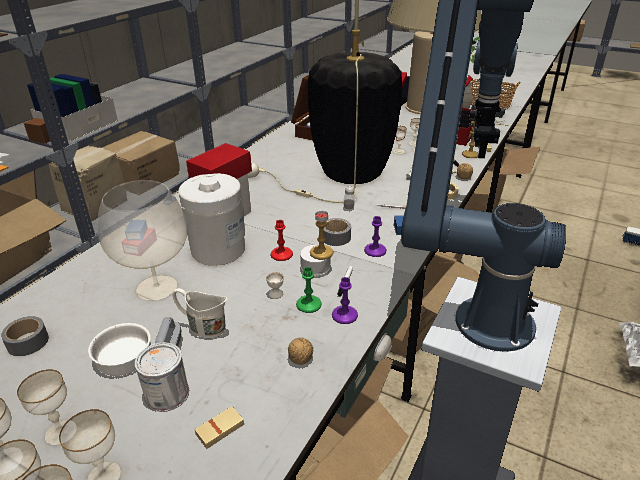

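The scene view shows the brass candlestick at about (321,236) on a white plinth at (316,260). The look-alikes are red (281,240), green (308,290) and purple (345,300 and 376,237). The camera rotation is a quaternion, so I'll fix the helper.

```bash
sed -i "s/R=np.array(p\['rotation'\])/R=Rot.from_quat(p['rotation']).as_matrix()/; 1a from scipy.spatial.transform import Rotation as Rot" h.py
python3 - <<'E'
from h import *
np.set_printoptions(precision=3,suppress=True)
a=snap('scene');
for t in ['candlestick','plinth','tealight']:
    for d in imaging.tip_of('scene',t)[:5]: print('scene',t,np.round(d['pixel']),round(d['confidence'],2),ray('scene',d['pixel'],dict(candlestick=.06,plinth=0,tealight=.185)[t]))
b=snap('top','t0')
for t in ['candlestick','plinth','tealight','jug','shaker','egg_cup','card_box','pen','tape_roll','string_ball_2']:
    for d in imaging.tip_of('top',t)[:5]: print('top',t,np.round(d['pixel']),round(d['confidence'],2),ray('top',d['pixel'],dict(candlestick=.06,tealight=.185).get(t,0)))
for c in ['scene','top','wrist']: p=imaging.camera_params(c);print(c,np.array(p['xyz']),Rot.from_quat(p['rotation']).as_matrix().tolist(),p['camera_matrix'][0])
print(get_obs())
E
```

```text
scene candlestick [281. 256.] 0.91 [0.632 0.068 0.06 ]
scene candlestick [374. 250.] 0.8 [ 0.395 -0.088  0.06 ]
scene candlestick [346. 316.] 0.75 [0.337 0.222 0.06 ]
scene candlestick [320. 256.] 0.69 [0.527 0.013 0.06 ]
scene candlestick [308. 304.] 0.57 [0.45  0.223 0.06 ]
scene plinth [314. 270.] 0.9 [ 0.547  0.015 -0.   ]
scene plinth [322. 253.] 0.25 [ 0.571 -0.075  0.   ]
scene tealight [320. 218.] 0.61 [0.533 0.002 0.185]
top candlestick [250. 304.] 0.89 [0.371 0.145 0.06 ]
top candlestick [318. 180.] 0.86 [ 0.668 -0.009  0.06 ]
top candlestick [381. 282.] 0.79 [ 0.424 -0.16   0.06 ]
top candlestick [313. 236.] 0.75 [0.531 0.001 0.06 ]
top candlestick [246. 259.] 0.62 [0.476 0.158 0.06 ]
top plinth [310. 232.] 0.94 [0.551 0.008 0.   ]
top plinth [162. 182.] 0.53 [0.675 0.383 0.   ]
top tealight [312. 228.] 0.73 [0.529 0.002 0.185]
top jug [162. 179.] 0.73 [0.682 0.382 0.   ]
top shaker [462. 205.] 0.79 [ 0.622 -0.37   0.   ]
top shaker [311. 236.] 0.5 [0.54  0.007 0.   ]
top egg_cup [245. 216.] 0.77 [0.589 0.171 0.   ]
top card_box [452. 296.] 0.62 [ 0.395 -0.339  0.   ]
top 
[... 708 characters left out ...]
[ 0.295 -0.556  0.385] [[0.3642079557261489, -0.8974274962210912, -0.24895070598840044], [-0.9313172689537362, -0.3511962495971745, -0.0964849149734475], [-0.0008423386099692121, 0.2669926652461122, -0.9636981929890933]] [332.478   0.    318.509]
{'time': 0.85, 'q': array([-1.377,  0.528,  1.433, -0.   ,  1.181, -0.179]), 'joint_velocities': array([-0.001,  0.002,  0.002, -0.001,  0.   ,  0.001]), 'joint_torque': array([ -0.001, -43.998, -17.699,   0.063,   0.05 ,  -0.   ]), 'position': array([ 0.227, -0.582,  0.223]), 'tool_rot': array([-0.695, -0.131,  0.695, -0.131]), 'ft_force': array([-0.281, -0.367, -0.451]), 'moment': array([ 0.   , -0.007, -0.01 ]), 'grip_width': 0.08704667932084728}
```

View pics/t0.png

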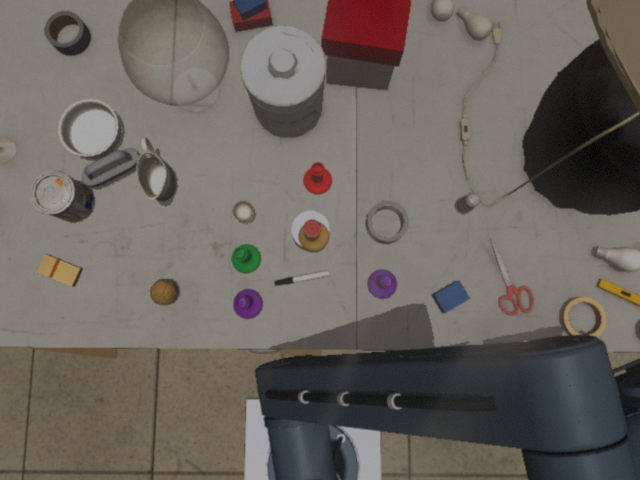

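The top view shows the brass candlestick on its white plinth at (312,234), with a reddish tealight on it and overhanging toward the robot. Red is at (318,180), green at (246,259), purple at (248,303) and (381,284), the pen at (302,278). Next come an enlarged crop to confirm and ellipse fits.

```bash
cat >> h.py <<'E'
np.set_printoptions(precision=4,suppress=True)
def plan(pos,R,n,o=None):
    "print n rows (tool frame) leading from the measured pose to pos,R"
    o=o or get_obs(); p=np.array(o['position']);A=Rot.from_quat(o['tool_rot']);rv=(A.inv()*R).as_rotvec()
    s=(np.array(pos)-p)/n; rows=[]
    for i in range(n):
        Ai=A*Rot.from_rotvec(rv*i/n); rows.append([np.round(Ai.inv().apply(s)*1e3,1).tolist(),np.round(np.degrees(rv/n),1).tolist()])
    print(rows)
def tilt(th,yaw=0,flip=1):
    "tool x forward-down, th from vertical (deg), heading yaw; tool y horizontal"
    t,w=np.radians([th,yaw]); f=np.array([np.cos(w),np.sin(w),0]);l=np.array([-np.sin(w),np.cos(w),0])*flip
    x=np.sin(t)*f-np.cos(t)*np.array([0,0,1.]);return Rot.from_matrix(np.c_[x,l,np.cross(x,l)])
E
python3 - <<'E'
from h import *
o=get_obs();A=Rot.from_quat(o['tool_rot']);print(A.as_matrix())
p=imaging.camera_params('wrist');print('cam in tool',A.inv().apply(np.array(p['xyz'])-o['position']),'fwd',A.inv().apply(Rot.from_quat(p['rotation']).as_matrix()[:,2]))
im=cv2.imread('pics/t0.png');s=cv2.imread('pics/s0.png')
f=lambda a,c,r,w=40:cv2.resize(a[r-w:r+w,c-w:c+w],(400,400),interpolation=cv2.INTER_CUBIC)
cv2.imwrite('pics/crop.png',np.hstack([f(im,312,234,35),f(s,320,245,45)]))
for fl in(1,-1):
  print(fl,np.degrees((A.inv()*tilt(0,0,fl)).as_rotvec()))
E
```

```text
[[-0.      0.3633 -0.9317]
 [ 0.     -0.9317 -0.3633]
 [-1.     -0.0001  0.    ]]
cam in tool [-0.1624  0.0005 -0.0727] fwd [ 0.9637 -0.0005  0.267 ]
1 [-158.6949   -0.0043    0.0017]
-1 [21.3051  0.0012  0.0031]
```

View pics/crop.png

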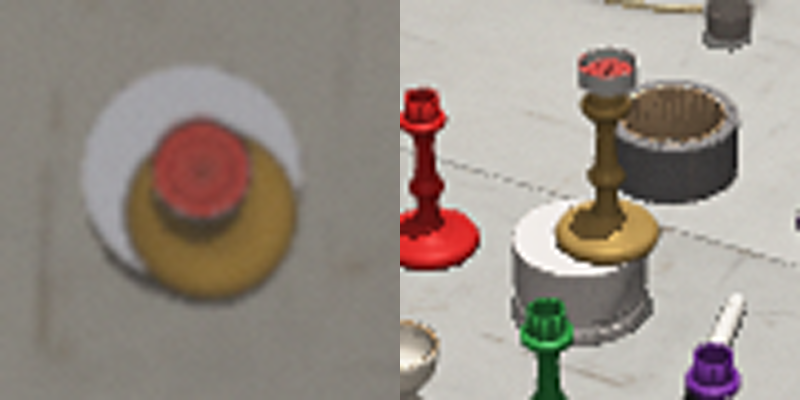

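The crop confirms brass foot and stem with the red tealight on top, on white marble. By the crop's circles the candlestick sits about 18 mm short in x and 8 mm short in y of the plinth centre. I'll move to a tilted pre-pose on the robot side, with tool and gripper clear of the tealight.

```bash
python3 - <<'E'
from h import *
plan([.43,0,.25],tilt(45,0,-1),12)
E
```

```text
[[[-2.3, -39.1, -33.4], [1.7, 3.7, 0.7]], [[-0.6, -40.0, -32.3], [1.7, 3.7, 0.7]], [[0.9, -40.9, -31.1], [1.7, 3.7, 0.7]], [[2.4, -41.9, -29.8], [1.7, 3.7, 0.7]], [[3.8, -42.7, -28.4], [1.7, 3.7, 0.7]], [[5.0, -43.6, -26.8], [1.7, 3.7, 0.7]], [[6.2, -44.4, -25.1], [1.7, 3.7, 0.7]], [[7.2, -45.2, -23.4], [1.7, 3.7, 0.7]], [[8.1, -46.0, -21.6], [1.7, 3.7, 0.7]], [[8.8, -46.7, -19.7], [1.7, 3.7, 0.7]], [[9.5, -47.4, -17.7], [1.7, 3.7, 0.7]], [[10.0, -48.0, -15.7], [1.7, 3.7, 0.7]]]
```

```bash
python3 -m inch '[[50,[-2.3,-39,-33],[1.7,3.7,0.7]],[50,[-0.6,-40,-32],[1.7,3.7,0.7]],[50,[1,-41,-31],[1.7,3.7,0.7]],[50,[2.4,-42,-30],[1.7,3.7,0.7]],[50,[3.8,-43,-28],[1.7,3.7,0.7]],[50,[5,-43.6,-27],[1.7,3.7,0.7]],[50,[6.2,-44.4,-25],[1.7,3.7,0.7]],[50,[7.2,-45,-23.4],[1.7,3.7,0.7]],[50,[8.1,-46,-21.6],[1.7,3.7,0.7]],[50,[8.8,-46.7,-19.7],[1.7,3.7,0.7]],[50,[9.5,-47.4,-17.7],[1.7,3.7,0.7]],[50,[10,-48,-15.7],[1.7,3.7,0.7]]]'
python3 - <<'E'
from h import *
o=get_obs();print(o['time'],o['position'],o['q'],o['grip_width']);print(Rot.from_quat(o['tool_rot']).as_matrix())
plan([.43,0,.15],tilt(45,0,-1),6)
E
```

```text
time: 2.35
position: [0.4346, -0.0268, 0.256]
tool_rot: [0.924, -0.002, -0.383, 0.009]
ft_force: [1.4, 0.2, 1.3]
grip_width: 0.0499
2.35 [ 0.4346 -0.0268  0.256 ] [-0.6343  0.1031  2.432   1.7395  0.428  -0.6785] 0.049926629366314035
[[ 0.7063  0.0029 -0.7079]
 [-0.0117 -0.9998 -0.0157]
 [-0.7078  0.0194 -0.7061]]
[[[11.9, -4.8, 12.9], [0.1, 0.0, -0.1]], [[11.9, -4.7, 13.0], [0.1, 0.0, -0.1]], [[11.9, -4.7, 13.0], [0.1, 0.0, -0.1]], [[11.9, -4.6, 13.0], [0.1, 0.0, -0.1]], [[11.9, -4.6, 13.0], [0.1, 0.0, -0.1]], [[11.9, -4.5, 13.0], [0.1, 0.0, -0.1]]]
```

```bash
python3 - <<'E'
from h import *
plan([.45,-.005,.22],tilt(33,0,-1),4)
E
```

```text
[[[9.0, -5.6, 3.5], [0.2, -3.0, -0.2]], [[9.2, -5.6, 3.1], [0.2, -3.0, -0.2]], [[9.4, -5.5, 2.6], [0.2, -3.0, -0.2]], [[9.5, -5.5, 2.2], [0.2, -3.0, -0.2]]]
```

```bash
python3 -m inch '[[50,[9,-5.6,3.5],[0.2,-3,-0.2]],[50,[9.2,-5.6,3],[0.2,-3,-0.2]],[50,[9.4,-5.5,2.6],[0.2,-3,-0.2]],[50,[9.5,-5.5,2.2],[0.2,-3,-0.2]],[50,[0,0,0],[0,0,0]]]'
python3 - <<'E'
from h import *
o=get_obs();print(o['q']);print(Rot.from_quat(o['tool_rot']).as_matrix())
snap('wrist','w1')
for t in ['candlestick','plinth','tealight']:
    for d in imaging.tip_of('wrist',t)[:3]: print(t,np.round(d['pixel']),round(d['confidence'],2),ray('wrist',d['pixel'],dict(candlestick=.06,plinth=0,tealight=.185)[t]))
plan([.45,-.005,.1],tilt(33,0,-1),6)
E
```

```text
time: 2.98
position: [0.4505, -0.0013, 0.221]
tool_rot: [0.879, 0.003, -0.477, 0.002]
ft_force: [-0.3, 0.2, -0.0]
grip_width: 0.0503
[-0.4091  0.1762  2.2831  0.9974  0.2643  0.2354]
[[ 0.5449  0.006  -0.8385]
 [ 0.003  -1.     -0.0053]
 [-0.8385  0.0004 -0.5449]]
candlestick [176. 291.] 0.82 [0.4712 0.1427 0.06  ]
candlestick [318. 235.] 0.57 [ 0.5313 -0.0003  0.06  ]
candlestick [327. 143.] 0.56 [ 0.6435 -0.0105  0.06  ]
tealight [312. 185.] 0.69 [0.5275 0.0028 0.185 ]
[[[17.0, 0.6, 10.8], [0.0, 0.0, 0.0]], [[17.0, 0.6, 10.8], [0.0, 0.0, 0.0]], [[17.0, 0.6, 10.8], [0.0, 0.0, 0.0]], [[17.0, 0.6, 10.8], [0.0, 0.0, 0.0]], [[17.0, 0.6, 10.8], [0.0, 0.0, 0.0]], [[17.0, 0.6, 10.8], [0.0, 0.0, 0.0]]]
```

View pics/w1.png

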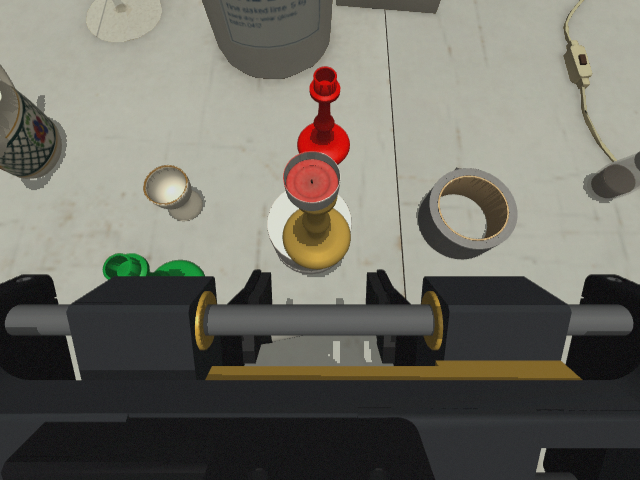

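The wrist view shows the brass foot at (317,238) with the plinth's white top peeking out on its far and left side, and the tealight at (312,182). Ahead of the fingers the way is clear. I'll fit fixed-radius circles on the back-projected edges, for this view and the top view.

```bash
cat >> h.py <<'E'
def circ(cam,im,c0,r,z,kind,s=.03):
    "fixed-radius circle vote on edge points back-projected to height z, centre near c0"
    hsv=cv2.cvtColor(im,cv2.COLOR_RGB2HSV).astype(int)
    brass=((abs(hsv[...,0]-20)<9)&(hsv[...,1]>110))
    if kind=='brass': m=brass
    else: m=(hsv[...,2]>kind)&(hsv[...,1]<40)
    box=proj(cam,[[c0[0]+a,c0[1]+b,z] for a in(-.07,.07) for b in(-.07,.07)])
    lo=np.maximum(box.min(0).astype(int),0);hi=box.max(0).astype(int)
    roi=np.zeros(m.shape,bool);roi[lo[1]:hi[1],lo[0]:hi[0]]=1
    cs,_=cv2.findContours((m&roi).astype(np.uint8),cv2.RETR_EXTERNAL,cv2.CHAIN_APPROX_NONE)
    P=np.vstack([c[:,0] for c in cs if len(c)>25])
    W=np.array([ray(cam,p,z)[:2] for p in P])
    g=np.arange(-s,s,.0005);X,Y=np.meshgrid(c0[0]+g,c0[1]+g,indexing='ij')
    S=np.zeros_like(X)
    for w in W: S+=np.exp(-((np.hypot(X-w[0],Y-w[1])-r)/.0012)**2)
    w=(S>S.max()*.97)
    return np.array([X[w].mean(),Y[w].mean()]),S.max(),len(W)
def both(cam,im,white,c=(.531,0),p=(.549,.009)):
    f=circ(cam,im,c,.0358,.0705,'brass');q=circ(cam,im,p,.046,.060,white)
    print(cam,'foot',f,'plinth',q,'need',q[0]-f[0]); return f,q
E
python3 - <<'E'
from h import *
w=cv2.imread('pics/w1.png')[:,:,::-1].copy();t=cv2.imread('pics/t0.png')[:,:,::-1].copy()
print(w[215,275],w[205,355],w[250,380],t[225,296],t[225,270])
for v in(200,215,230): both('wrist',w,v)
for v in(150,165): both('top',t,v)
E
```

```text
[218 221 209] [180 181 168] [175 175 163] [163 164 167] [134 130 123]
wrist foot (array([0.5282, 0.001 ]), np.float64(81.4166171686808), 201) plinth (array([0.5463, 0.0077]), np.float64(66.19870605637422), 212) need [0.0181 0.0067]
wrist foot (array([0.5282, 0.001 ]), np.float64(81.4166171686808), 201) plinth (array([0.5458, 0.0073]), np.float64(62.44963365785052), 199) need [0.0175 0.0062]Traceback (most recent call last):
  File "<stdin>", line 4, in <module>
  File "h.py", line 45, in both
    f=circ(cam,im,c,.0358,.0705,'brass');q=circ(cam,im,p,.046,.060,white)
                                           ~~~~^^^^^^^^^^^^^^^^^^^^^^^^^^
  File "h.py", line 37, in circ
    P=np.vstack([c[:,0] for c in cs if len(c)>25])
    return _nx.concatenate(arrs, 0, dtype=dtype, casting=casting)
           ~~~~~~~~~~~~~~~^^^^^^^^^^^^^^^^^^^^^^^^^^^^^^^^^^^^^^^
ValueError: need at least one array to concatenate
```

```bash
python3 -m inch '[[50,[14.2,-0.3,9.3],[0,0,0]],[50,[14.2,-0.3,9.3],[0,0,0]],[50,[14.2,-0.3,9.3],[0,0,0]],[50,[14.2,-0.3,9.3],[0,0,0]],[50,[14.2,-0.3,9.3],[0,0,0]],[50,[14.2,-0.3,9.3],[0,0,0]],[50,[14.2,-0.3,9.3],[0,0,0]],[50,[9,0,6],[0,0,0]],[50,[0,0,0],[0,0,0]]]'
python3 - <<'E'
from h import *
o=get_obs();print(o['q']);print(Rot.from_quat(o['tool_rot']).as_matrix())
plan([.48,.001,.0685],tilt(33,0,-1),4)
E
```

```text
time: 4.3
position: [0.4481, -0.0043, 0.1015]
tool_rot: [0.88, -0.004, -0.475, -0.001]
ft_force: [0.5, -0.1, 0.8]
grip_width: 0.0499
[-0.415   0.6058  2.4423  2.6714  0.4955 -1.4977]
[[ 0.5482 -0.0077 -0.8363]
 [-0.0061 -1.      0.0052]
 [-0.8363  0.0023 -0.5482]]
[[[11.3, -1.4, -2.1], [-0.1, -0.1, -0.1]], [[11.3, -1.4, -2.2], [-0.1, -0.1, -0.1]], [[11.2, -1.4, -2.2], [-0.1, -0.1, -0.1]], [[11.2, -1.3, -2.2], [-0.1, -0.1, -0.1]]]
```

```bash
python3 -m inch '[[50,[5.5,-1,-8],[0,-0.8,0]],[50,[5.5,-1,-8],[0,-0.8,0]],[50,[2,-1,-3],[0,-0.8,0]],[50,[0,0,0],[0,0,0]]]'
python3 - <<'E'
from h import *
o=get_obs();print(o['q']);print(Rot.from_quat(o['tool_rot']).as_matrix())
plan([.48,.001,.0685],tilt(30,0,-1),4)
E
```

```text
time: 4.8
position: [0.4713, -0.0035, 0.103]
tool_rot: [0.87, -0.006, -0.493, -0.001]
ft_force: [-0.2, 0.1, 0.5]
grip_width: 0.0496
[-0.3613  0.5588  2.3419  2.5671  0.3209 -1.3254]
[[ 0.5129 -0.0119 -0.8583]
 [-0.0106 -0.9999  0.0076]
 [-0.8584  0.0052 -0.513 ]]
[[[8.5, -1.2, 2.6], [-0.1, -0.2, -0.2]], [[8.5, -1.2, 2.5], [-0.1, -0.2, -0.2]], [[8.5, -1.1, 2.5], [-0.1, -0.2, -0.2]], [[8.5, -1.1, 2.5], [-0.1, -0.2, -0.2]]]
```

Elbow is back off its limit. Lowering to foot height, short of contact.

```bash
python3 -m inch '[[50,[8.5,-1.2,2.5],[-0.1,-0.2,-0.2]],[50,[8.5,-1.2,2.5],[-0.1,-0.2,-0.2]],[50,[8.5,-1.2,2.5],[-0.1,-0.2,-0.2]],[50,[7,-1,2],[-0.1,-0.2,-0.2]],[50,[0,0,0],[0,0,0]]]'
python3 - <<'E'
from h import *
o=get_obs();print(o['q']);print(Rot.from_quat(o['tool_rot']).as_matrix())
w=snap('wrist','w2')
for v in(200,215): both('wrist',w,v)
both('top',snap('top'),150)
plan([.495,.001,.0685],tilt(30,0,-1),4)
E
```

```text
time: 5.42
position: [0.4791, 0.0008, 0.0674]
tool_rot: [0.866, 0.001, -0.501, -0.002]
ft_force: [0.1, 0.5, 0.1]
grip_width: 0.0499
[-0.3475  0.6669  2.3299  2.6675  0.3891 -1.4303]
[[ 0.4986  0.0004 -0.8669]
 [ 0.0036 -1.      0.0016]
 [-0.8668 -0.004  -0.4986]]Traceback (most recent call last):
  File "<stdin>", line 4, in <module>
  File "h.py", line 45, in both
    f=circ(cam,im,c,.0358,.0705,'brass');q=circ(cam,im,p,.046,.060,white)
                                           ~~~~^^^^^^^^^^^^^^^^^^^^^^^^^^
  File "h.py", line 38, in circ
    W=np.array([ray(cam,p,z)[:2] for p in P])
                ~~~^^^^^^^^^
  File "h.py", line 9, in ray
    p=imaging.camera_params(cam);K=np.array(p['camera_matrix']);R=Rot.from_quat(p['rotation']).as_matrix();c=np.array(p['xyz'])
ValueError: time passes only in moves, steps and waits
```

View pics/w2.png

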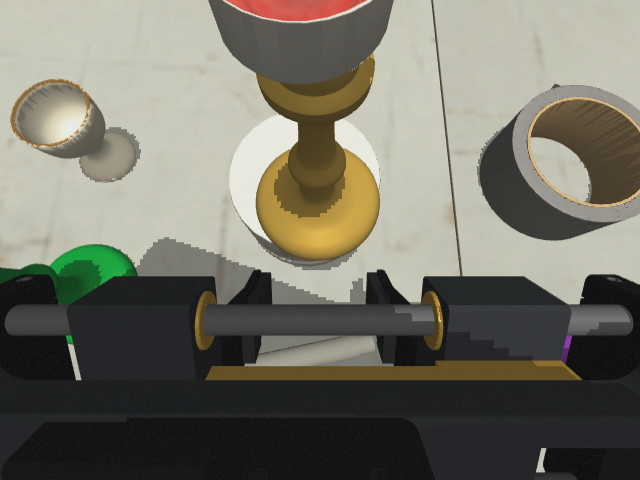

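The picture shows foot (318,208) ahead of and between the two fingertips (at about columns 258 and 378, row 275), plinth rim visible round it, tealight above. Too many camera_params calls tripped a guard, so I'll cache and vectorize.

```bash
python3 - <<'E'
s=open('h.py').read()
s=s.replace("def ray(","_c={}\ndef par(cam):\n    if cam not in _c: _c[cam]=imaging.camera_params(cam)\n    return _c[cam]\ndef ray(").replace("p=imaging.camera_params(cam);K","p=par(cam);K")
open('h.py','w').write(s)
E
python3 - <<'E'
from h import *
w=cv2.imread('pics/w2.png')[:,:,::-1].copy()
for v in(190,205,215): both('wrist',w,v)
both('top',snap('top'),150)
plan([.493,.001,.0685],tilt(30,0,-1),4)
E
```

```text
wrist foot (array([0.5296, 0.0018]), np.float64(158.85903333797506), 710) plinth (array([0.533 , 0.0108]), np.float64(150.6017195878825), 1529) need [0.0034 0.009 ]
wrist foot (array([0.5296, 0.0018]), np.float64(158.85903333797506), 710) plinth (array([0.5476, 0.0088]), np.float64(161.70777085175675), 446) need [0.018 0.007]
wrist foot (array([0.5296, 0.0018]), np.float64(158.85903333797506), 710) plinth (array([0.5474, 0.0086]), np.float64(156.56721345044932), 445) need [0.0178 0.0069]
top foot (array([0.528, 0.002]), np.float64(9.996370448203743), 26) plinth (array([0.548 , 0.0083]), np.float64(31.848259785888633), 87) need [0.02   0.0062]
[[[1.6, -0.0, -3.1], [-0.0, 0.0, 0.0]], [[1.6, -0.0, -3.1], [-0.0, 0.0, 0.0]], [[1.6, -0.0, -3.1], [-0.0, 0.0, 0.0]], [[1.6, -0.0, -3.1], [-0.0, 0.0, 0.0]]]
```

```bash
python3 -m inch '[[50,[2,-0.3,-3.5],[0,0,0]],[50,[2,-0.3,-3.5],[0,0,0]],[50,[1.5,-0.3,-2.6],[0,0,0]],[50,[1,0,-1.7],[0,0,0]],[50,[1,0,-1.7],[0,0,0]],[50,[0,0,0],[0,0,0]]]'
python3 -m inch '[[50,[1,0,-1.7],[0,0,0]],[50,[1,0,-1.7],[0,0,0]]]'
python3 - <<'E'
from h import *
w=snap('wrist','w3'); both('wrist',w,208)
print(get_obs()['ft_force'],get_obs()['position'])
E
```

```text
time: 6.28
position: [0.4955, 0.0018, 0.0691]
tool_rot: [0.866, 0.001, -0.499, -0.001]
ft_force: [-0.8, -0.2, 0.1]
grip_width: 0.05
time: 6.52
position: [0.4992, 0.0019, 0.0689]
tool_rot: [0.866, 0.001, -0.5, -0.001]
ft_force: [-0.4, -0.6, 0.6]
grip_width: 0.0498
wrist foot (array([0.5308, 0.0013]), np.float64(166.9853654040115), 803) plinth (array([0.551 , 0.0098]), np.float64(157.70620546731791), 692) need [0.0202 0.0085]
[ 0.4967 -0.2384 -0.734 ] [0.4997 0.0018 0.069 ]
```

```bash
python3 -m inch '[[50,[1.4,0,-1.2],[0,0,0]],[50,[1.4,0,-1.2],[0,0,0]],[50,[0.8,0,-1.4],[0,0,0]]]'
python3 -m inch '[[50,[0.8,0,-1.4],[0,0,0]],[50,[0.8,0,-1.4],[0,0,0]],[50,[0,0,0],[0,0,0]]]'
python3 - <<'E'
from h import *
w=snap('wrist','w4'); both('wrist',w,208)
both('top',snap('top'),150)
print(get_obs()['ft_force'],get_obs()['position'])
E
```

```text
time: 6.95
position: [0.5049, 0.0018, 0.0676]
tool_rot: [0.866, 0.001, -0.5, -0.001]
ft_force: [-0.4, -0.6, -0.5]
grip_width: 0.0499
time: 7.32
position: [0.5086, 0.0018, 0.0677]
tool_rot: [0.866, 0.001, -0.5, -0.001]
ft_force: [-0.2, 0.5, -1.1]
grip_width: 0.0504
wrist foot (array([0.5358, 0.0012]), np.float64(105.64358160735618), 1237) plinth (array([0.5408, 0.0039]), np.float64(102.88837875909024), 752) need [0.005  0.0027]
top foot (array([0.5292, 0.003 ]), np.float64(13.433275789002307), 40) plinth (array([0.5478, 0.0077]), np.float64(34.00263500336056), 97) need [0.0186 0.0047]
[-0.5486  0.1483 -0.4361] [0.5083 0.0018 0.0676]
```

View pics/w4.png

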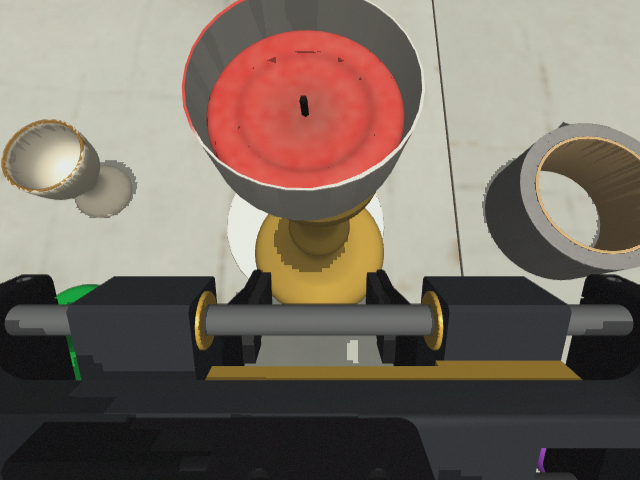

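The view shows the foot's near edge (318,305) just between the fingertips (262,285) and (376,285), with the tealight clear below the camera. There is no contact force yet. Continuing in small steps, using the top camera for tracking.

```bash
python3 -m inch '[[50,[0.8,0,-1.4],[0,0,0]],[50,[0.8,0,-1.4],[0,0,0]]]'
python3 - <<'E'
from h import *
print(get_obs()['ft_force'],get_obs()['position'])
both('top',snap('top'),150)
w=cv2.imread('pics/w4.png')
o=get_obs()
A=Rot.from_quat(o['tool_rot'])
for z in(-.0095,0,.0095): print(z,proj('wrist',[A.apply([0,s*.025,z])+o['position'] for s in(-1,1)]))
E
python3 -m inch '[[50,[0.8,0,-1.4],[0,0,0]],[50,[0,0,0],[0,0,0]]]'
python3 - <<'E'
from h import *
print(get_obs()['ft_force'],get_obs()['position'])
both('top',snap('top','t5'),150)
E
```

```text
time: 7.68
position: [0.5112, 0.0019, 0.0675]
tool_rot: [0.866, 0.001, -0.5, -0.001]
ft_force: [-1.0, 1.2, 1.0]
grip_width: 0.05
[-1.0242  1.1767  1.0456] [0.5112 0.0019 0.0675]
top foot (array([0.5443, 0.0136]), np.float64(12.54782127252687), 41) plinth (array([0.548 , 0.0078]), np.float64(36.27243346445671), 99) need [ 0.0037 -0.0058]
-0.0095 [[269.6934 271.6947]
 [365.5214 271.7736]]
0 [[270.3909 288.4925]
 [364.8363 288.5757]]
0.0095 [[271.0685 304.8125]
 [364.1708 304.8999]]
time: 7.98
position: [0.5122, 0.0023, 0.0673]
tool_rot: [0.866, 0.001, -0.501, -0.001]
ft_force: [-1.2, 0.6, 1.4]
grip_width: 0.0503
[-1.1998  0.5941  1.3867] [0.5122 0.0023 0.0673]
top foot (array([0.5517, 0.0177]), np.float64(13.229683791329403), 41) plinth (array([0.5478, 0.0077]), np.float64(37.54072652780168), 102) need [-0.0039 -0.01  ]
```

```bash
python3 - <<'E'
from h import *
w=snap('wrist','w5');t=cv2.imread('pics/t5.png')
cv2.imwrite('pics/c5.png',np.hstack([cv2.resize(t[194:274,272:352],(400,400),interpolation=cv2.INTER_CUBIC),cv2.resize(w[80:340,190:450,::-1],(400,400))]))
E
```

```text
(no output)
```

View pics/c5.png

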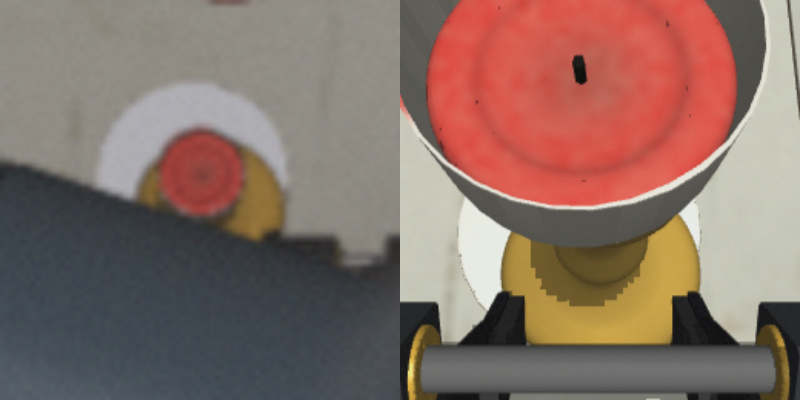

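Left crop (top view): the arm hides half the foot, so the top foot fit is invalid now. The red disc is still visible at crop (201,172). Right crop (wrist view): the foot is seated between both fingertips. I'll track the tealight disc in the top view as motion gauge.

```bash
cat >> h.py <<'E'
def red(im,z=.2):
    h=cv2.cvtColor(im,cv2.COLOR_RGB2HSV).astype(int)
    m=((h[...,0]<8)|(h[...,0]>172))&(h[...,1]>100);m[:200]=0;m[270:]=0;m[:,:280]=0;m[:,350:]=0
    r,c=np.nonzero(m);return ray('top',[c.mean(),r.mean()],z)[:2],len(r)
def track():
    o=get_obs();im=snap('top');q=circ('top',im,(.549,.009),.046,.060,150)
    print('F',o['ft_force'],'tcp',o['position'],'red',*red(im),'plinth',q[0])
E
python3 - <<'E'
from h import *
print(red(cv2.imread('pics/t0.png')[:,:,::-1].copy()));print(red(cv2.imread('pics/t5.png')[:,:,::-1].copy()));track()
E
python3 -m inch '[[50,[0.9,-0.3,-1.5],[0,0,0]],[50,[0.9,-0.3,-1.5],[0,0,0]]]'
python3 -c "from h import *;track()"
```

```text
(array([0.5273, 0.002 ]), 222)
(array([0.5273, 0.002 ]), 222)
F [-1.3582  0.4941  1.1922] tcp [0.5122 0.0023 0.0673] red [0.5273 0.0021] 222 plinth [0.548  0.0078]
time: 8.38
position: [0.5133, 0.0029, 0.0667]
tool_rot: [0.864, 0.001, -0.503, -0.002]
ft_force: [-8.0, -3.2, 8.9]
grip_width: 0.0498
F [-7.9906 -3.1666  8.9177] tcp [0.5133 0.0029 0.0667] red [0.5273 0.002 ] 224 plinth [0.5478 0.0077]
```

Candlestick hasn't moved, and the push-back of 8 N comes with 9 N upward: the tilted tip faces are wedging onto the dome of the foot and pressing down. I'll back off and use a steeper tool (20°) and a narrower opening, so that the tips' front edge meets the rim lower.

```bash
python3 -m inch '[[50,[-2,0,1.5],[0,0,0]],[50,[-2.5,0,4.2],[0,0,0]],[50,[-5,0,8],[0,0,0]],[50,[-5,0,8],[0,0,0]],[40,[-6,0,9],[0,0,0]],[40,[0,0,0],[0,0,0]]]'
python3 - <<'E'
from h import *
track()
plan([.472,.001,.08],tilt(20,0,-1),4)
E
```

```text
time: 9.18
position: [0.4757, 0.0024, 0.0699]
tool_rot: [0.865, 0.0, -0.502, -0.002]
ft_force: [0.3, -0.2, -0.5]
grip_width: 0.0416
F [ 0.2738 -0.1665 -0.4796] tcp [0.4757 0.0024 0.0699] red [0.5296 0.0011] 186 plinth [0.548 0.008]
[[[-2.7, 0.3, -0.2], [-0.0, -2.5, 0.0]], [[-2.7, 0.3, -0.1], [-0.0, -2.5, 0.0]], [[-2.7, 0.3, -0.0], [-0.0, -2.5, 0.0]], [[-2.7, 0.3, 0.1], [-0.0, -2.5, 0.0]]]
```

```bash
python3 -m inch '[[40,[-3,0.3,0],[0,-2.6,0]],[40,[-3,0.3,0],[0,-2.6,0]],[40,[-2.7,0.3,0],[0,-2.6,0]],[40,[-2.5,0.3,0],[0,-2.6,0]],[40,[0,0,0],[0,0,0]]]'
python3 - <<'E'
from h import *
o=get_obs();print(o['q'],o['position']);plan([.478,.001,.0645],tilt(20,0,-1),3)
w=snap('wrist','w6');both('wrist',w,208)
A=Rot.from_quat(o['tool_rot'])
for z in(-.0095,.0095): print(z,proj('wrist',[A.apply([0,s*.020,z])+o['position'] for s in(-1,1)]))
E
```

```text
time: 9.85
position: [0.4731, 0.007, 0.0768]
tool_rot: [0.83, 0.009, -0.558, -0.007]
ft_force: [0.7, 0.4, -0.5]
grip_width: 0.0397
[-0.3145  0.5763  2.2328  1.7841  0.141  -0.5067] [0.4731 0.007  0.0768]
[[[4.4, 2.1, 0.0], [-0.0, -0.7, 0.4]], [[4.4, 2.1, -0.0], [-0.0, -0.7, 0.4]], [[4.4, 2.0, -0.1], [-0.0, -0.7, 0.4]]]
wrist foot (array([0.5302, 0.0025]), np.float64(156.26970209270218), 525) plinth (array([0.548 , 0.0083]), np.float64(134.4960863944831), 714) need [0.0178 0.0057]
-0.0095 [[279.2344 271.1952]
 [355.9473 271.1825]]
0.0095 [[280.3771 304.343 ]
 [354.9039 304.341 ]]
```

View pics/w6.png

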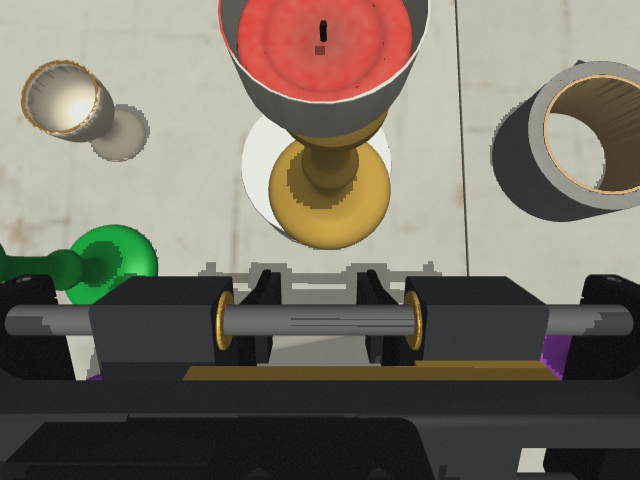

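The view shows the foot at (330,195), now clear of the fingertips (265 and 370, row 275), and the tealight in place. Next I lower the tips to just above the plinth's height and approach.

```bash
python3 -m inch '[[40,[4.4,2.1,0],[0,-0.7,0.4]],[40,[4.4,2.1,0],[0,-0.7,0.4]],[40,[4.4,1.5,0],[0,-0.7,0.4]],[40,[0,0,0],[0,0,0]]]'
python3 - <<'E'
from h import *
o=get_obs();print(o['q'],o['position']);plan([.488,.002,.0645],tilt(20,0,-1),4)
E
```

```text
time: 10.4
position: [0.4772, 0.0017, 0.0634]
tool_rot: [0.819, -0.001, -0.574, -0.003]
ft_force: [0.3, 0.2, -0.1]
grip_width: 0.04
[-0.2991  0.6046  2.1998  1.5295  0.1026 -0.2352] [0.4772 0.0017 0.0634]
[[[0.7, -0.1, -2.6], [-0.1, 0.0, 0.0]], [[0.7, -0.1, -2.6], [-0.1, 0.0, 0.0]], [[0.7, -0.1, -2.6], [-0.1, 0.0, 0.0]], [[0.7, -0.1, -2.6], [-0.1, 0.0, 0.0]]]
```

```bash
python3 -m inch '[[40,[0.6,-0.1,-2.8],[0,0,0]],[40,[0.6,-0.1,-2.8],[0,0,0]],[40,[0.6,0,-2.8],[0,0,0]],[40,[0.6,0,-2],[0,0,0]]]'
python3 -m inch '[[40,[0.6,0,-1.8],[0,0,0]],[40,[0.6,0,-1.8],[0,0,0]]]'
python3 -c "from h import *;track()"
```

```text
time: 10.9
position: [0.4863, 0.0028, 0.0643]
tool_rot: [0.818, -0.0, -0.575, -0.005]
ft_force: [-0.7, -0.5, -0.5]
grip_width: 0.0399
time: 11.15
position: [0.4894, 0.0032, 0.0644]
tool_rot: [0.818, 0.0, -0.575, -0.005]
ft_force: [0.4, 0.3, -0.1]
grip_width: 0.0399
F [ 0.3896  0.3409 -0.0807] tcp [0.4894 0.0032 0.0644] red [0.5271 0.0021] 224 plinth [0.548  0.0073]
```

```bash
python3 -m inch '[[40,[0.6,0.5,-1.8],[0,0,0]],[40,[0.6,0.5,-1.8],[0,0,0]]]'
python3 -m inch '[[40,[0.6,0.3,-1.8],[0,0,0]],[40,[0.6,0.2,-1.8],[0,0,0]]]'
python3 -m inch '[[40,[0.6,0.2,-1.8],[0,0,0]]]'
python3 -c "from h import *;track()"
```

```text
time: 11.45
position: [0.4934, 0.0022, 0.0645]
tool_rot: [0.818, 0.0, -0.575, -0.005]
ft_force: [0.2, -0.2, -0.6]
grip_width: 0.0403
time: 11.7
position: [0.4973, 0.0017, 0.0645]
tool_rot: [0.818, 0.0, -0.575, -0.006]
ft_force: [-2.0, 0.5, 0.2]
grip_width: 0.0397
time: 11.82
position: [0.4985, 0.002, 0.0643]
tool_rot: [0.818, 0.001, -0.576, -0.006]
ft_force: [-1.9, 0.4, 1.0]
grip_width: 0.0399
F [-1.8523  0.422   0.9568] tcp [0.4985 0.002  0.0643] red [0.5279 0.0024] 222 plinth [0.5478 0.0073]
```

Contact at 2 N. Pushing on toward (+18, +6).

```bash
python3 -m inch '[[40,[0.6,-0.3,-1.8],[0,0,0]],[40,[0.6,-0.3,-1.8],[0,0,0]]]'
python3 -c "from h import *;track()"
python3 -m inch '[[40,[0.6,-0.4,-1.8],[0,0,0]],[40,[0.6,-0.4,-1.8],[0,0,0]]]'
python3 -c "from h import *;track()"
```

```text
time: 12.12
position: [0.5014, 0.0032, 0.0642]
tool_rot: [0.817, 0.001, -0.576, -0.006]
ft_force: [-2.9, 0.2, 1.7]
grip_width: 0.0399
F [-2.8504  0.2199  1.6929] tcp [0.5014 0.0032 0.0642] red [0.5295 0.0022] 226 plinth [0.5478 0.0078]
time: 12.42
position: [0.505, 0.0042, 0.0642]
tool_rot: [0.817, 0.001, -0.577, -0.006]
ft_force: [-3.6, 0.6, 2.8]
grip_width: 0.04
F [-3.5818  0.5534  2.8311] tcp [0.505  0.0042 0.0642] red [0.5328 0.0024] 220 plinth [0.5478 0.0075]
```

```bash
python3 -m inch '[[40,[0.5,-0.5,-1.9],[0,0,0]],[40,[0.5,-0.5,-1.9],[0,0,0]]]'
python3 -c "from h import *;track()"
python3 -m inch '[[40,[0.5,-0.6,-1.9],[0,0,0]],[40,[0.5,-0.6,-1.9],[0,0,0]]]'
python3 -c "from h import *;track()"
```

```text
time: 12.72
position: [0.5095, 0.005, 0.0646]
tool_rot: [0.817, 0.001, -0.576, -0.006]
ft_force: [-2.3, -0.3, 1.6]
grip_width: 0.0399
F [-2.3207 -0.3371  1.6261] tcp [0.5095 0.005  0.0646] red [0.537 0.003] 219 plinth [0.548  0.0078]
time: 13.02
position: [0.5142, 0.0061, 0.065]
tool_rot: [0.817, 0.001, -0.576, -0.006]
ft_force: [-2.8, -0.4, 0.9]
grip_width: 0.0402
F [-2.8231 -0.3701  0.9492] tcp [0.5142 0.0061 0.065 ] red [0.5411 0.0037] 220 plinth [0.5478 0.0077]
```

```bash
python3 -m inch '[[40,[0.5,-1.2,-1.5],[0,0,0]],[40,[0.5,-1.2,-1.3],[0,0,0]]]'
python3 -c "from h import *;track()"
```

```text
time: 13.32
position: [0.5182, 0.0082, 0.0653]
tool_rot: [0.818, 0.0, -0.576, -0.006]
ft_force: [-2.3, -1.4, 0.5]
grip_width: 0.0402
F [-2.3405 -1.352   0.5498] tcp [0.5182 0.0082 0.0653] red [0.5446 0.0054] 227 plinth [0.5476 0.0077]
```

```bash
python3 -m inch '[[40,[0,-1.4,0.3],[0,0,0]],[40,[0,-1.4,0.3],[0,0,0]]]'
python3 -c "from h import *;track()"
```

```text
time: 13.62
position: [0.5191, 0.0103, 0.0655]
tool_rot: [0.818, -0.001, -0.574, -0.006]
ft_force: [-2.1, -3.0, 0.8]
grip_width: 0.0398
F [-2.0826 -2.9543  0.8174] tcp [0.5191 0.0103 0.0655] red [0.5458 0.0063] 225 plinth [0.5473 0.0077]
```

Moved about (18.5, 4.3) mm, so drawing straight back to measure properly.

```bash
python3 -m inch '[[40,[-0.8,0.5,1.9],[0,0,0]],[40,[-1.5,0,4],[0,0,0]],[40,[-3,0,7],[0,0,0]],[40,[-4,0,9],[0,0,0]],[40,[-4,0,9],[0,0,0]],[40,[-5,0,10],[0,0,0]],[40,[0,0,0],[0,0,0]]]'
python3 - <<'E'
from h import *
print(get_obs()['q']);track()
w=snap('wrist','w7')
for v in (200,208,215): both('wrist',w,v,(.547,.007))
E
```

```text
time: 14.55
position: [0.4753, 0.0116, 0.0694]
tool_rot: [0.819, 0.001, -0.573, -0.006]
ft_force: [-0.1, 0.1, 0.2]
grip_width: 0.04
[-0.2804  0.5882  2.2028  1.4214  0.105  -0.1064]
F [-0.1344  0.1448  0.198 ] tcp [0.4753 0.0116 0.0694] red [0.5459 0.0066] 223 plinth [0.5509 0.0092]
wrist foot (array([0.5488, 0.0046]), np.float64(155.2746679526588), 580) plinth (array([0.5493, 0.009 ]), np.float64(252.3047893902038), 743) need [0.0005 0.0044]
wrist foot (array([0.5488, 0.0046]), np.float64(155.2746679526588), 580) plinth (array([0.5495, 0.0095]), np.float64(241.09154294069288), 746) need [0.0007 0.0049]
wrist foot (array([0.5488, 0.0046]), np.float64(155.2746679526588), 580) plinth (array([0.5496, 0.009 ]), np.float64(227.5142999773788), 740) need [0.0008 0.0044]
```

View pics/w7.png

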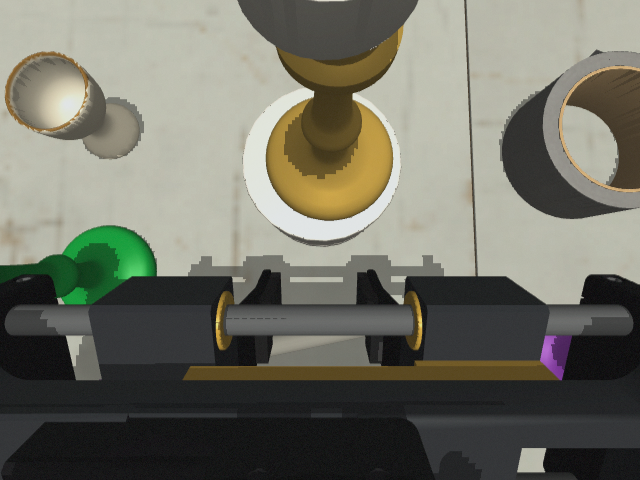

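The view shows an even margin fore and aft. Sideways it is uneven: 23 px bare on the left against 7 px on the right, so it needs about 4.5 mm more toward +y (the fit agrees: +0.7, +4.5). I'll come in from the right side with the tool yawed 60°.

```bash
python3 - <<'E'
from h import *
plan([.505,-.055,.10],tilt(20,60,-1),9)
E
```

```text
[[[-2.2, 7.3, -4.2], [-6.3, -0.0, -2.2]], [[-2.5, 7.6, -3.4], [-6.3, -0.0, -2.2]], [[-2.8, 7.9, -2.5], [-6.3, -0.0, -2.2]], [[-3.1, 8.0, -1.6], [-6.3, -0.0, -2.2]], [[-3.4, 8.0, -0.7], [-6.3, -0.0, -2.2]], [[-3.7, 7.9, 0.1], [-6.3, -0.0, -2.2]], [[-4.0, 7.7, 1.0], [-6.3, -0.0, -2.2]], [[-4.3, 7.3, 1.8], [-6.3, -0.0, -2.2]], [[-4.6, 6.9, 2.6], [-6.3, -0.0, -2.2]]]
```

```bash
python3 -m inch '[[40,[-12,10,-1],[0,0,0]],[40,[-12,10,-1],[0,0,0]],[40,[0,8,-3.4],[-6.3,0,-2.2]],[40,[0,8,-2.5],[-6.3,0,-2.2]],[40,[0,8,-1.6],[-6.3,0,-2.2]],[40,[0,8,-0.7],[-6.3,0,-2.2]],[40,[-1,8,0],[-6.3,0,-2.2]],[40,[-1,7,1],[-6.3,0,-2.2]],[40,[-2,7,2],[-6.3,0,-2.2]],[40,[-2,6,2],[-6.3,0,-2.2]],[40,[0,0,0],[0,0,0]]]'
python3 - <<'E'
from h import *
o=get_obs();print(o['q']);print(Rot.from_quat(o['tool_rot']).as_matrix())
plan([.515,-.047,.0655],tilt(20,60,-1),6)
track()
E
```

```text
time: 16.02
position: [0.5013, -0.0723, 0.1001]
tool_rot: [0.727, 0.376, -0.507, 0.27]
ft_force: [0.2, 0.7, -0.6]
grip_width: 0.04
[-0.5806  0.5638  1.9484  0.563   0.6881 -0.4237]
[[ 0.2031  0.8203 -0.5347]
 [ 0.2721 -0.5718 -0.7739]
 [-0.9406  0.0117 -0.3393]]
[[[7.0, -0.6, -2.5], [-0.7, 0.0, -0.4]], [[7.0, -0.5, -2.5], [-0.7, 0.0, -0.4]], [[7.0, -0.5, -2.5], [-0.7, 0.0, -0.4]], [[7.0, -0.4, -2.5], [-0.7, 0.0, -0.4]], [[7.0, -0.3, -2.5], [-0.7, 0.0, -0.4]], [[7.1, -0.2, -2.5], [-0.7, 0.0, -0.4]]]
F [ 0.2471  0.7425 -0.6175] tcp [ 0.5013 -0.0723  0.1001] red [0.5477 0.0051] 193 plinth [0.5463 0.0113]
```

```bash
python3 -m inch '[[40,[7,-0.5,-2.5],[-0.7,0,-0.4]],[40,[7,-0.5,-2.5],[-0.7,0,-0.4]],[40,[7,-0.5,-2.5],[-0.7,0,-0.4]],[40,[7,-0.4,-2.5],[-0.7,0,-0.4]],[40,[6.5,-0.3,-2.5],[-0.7,0,-0.4]],[40,[0,0,0],[0,0,0]]]'
python3 - <<'E'
from h import *
o=get_obs();print(o['q'])
w=snap('wrist','w8');both('wrist',w,208,(.549,.005))
plan([.529,-.029,.0648],tilt(20,60,-1),7)
E
```

```text
time: 16.82
position: [0.5103, -0.0466, 0.0689]
tool_rot: [0.71, 0.407, -0.501, 0.282]
ft_force: [0.2, 0.2, -0.3]
grip_width: 0.0399
[-0.5231  0.6363  1.9314  0.5837  0.6625 -0.4671]
wrist foot (array([0.5487, 0.0048]), np.float64(153.33425521315266), 828) plinth (array([0.541 , 0.0088]), np.float64(192.6193318694767), 2705) need [-0.0077  0.004 ]
[[[1.8, 1.0, -3.1], [-0.1, 0.0, 0.0]], [[1.8, 1.0, -3.1], [-0.1, 0.0, 0.0]], [[1.8, 1.0, -3.1], [-0.1, 0.0, 0.0]], [[1.8, 1.0, -3.1], [-0.1, 0.0, 0.0]], [[1.8, 1.0, -3.1], [-0.1, 0.0, 0.0]], [[1.8, 1.0, -3.1], [-0.1, 0.0, 0.0]], [[1.8, 1.0, -3.1], [-0.1, 0.0, 0.0]]]
```

View pics/w8.png

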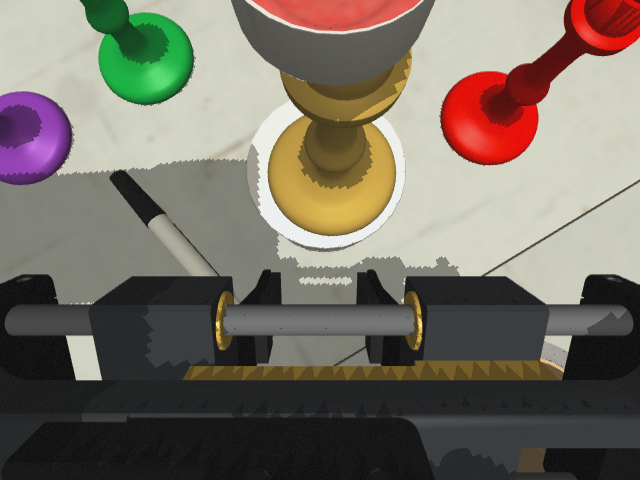

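The view shows the foot (332,170) with a thin near margin and a wider one on the far and left side of the plinth. That agrees with the needed +y push; fingers at (265/370,275) are aligned.

```bash
python3 -m inch '[[40,[1.8,1,-3],[0,0,0]],[40,[1.8,1,-3],[0,0,0]],[40,[1.8,1,-3],[0,0,0]],[40,[1.4,1,-3],[0,0,0]],[40,[0.8,1,-2.5],[0,0,0]]]'
python3 -m inch '[[40,[0.7,0.8,-2],[0,0,0]],[40,[0.7,0.8,-2],[0,0,0]]]'
python3 -c "from h import *;track()"
```

```text
time: 17.5
position: [0.5239, -0.0352, 0.0672]
tool_rot: [0.71, 0.406, -0.501, 0.282]
ft_force: [0.3, -0.3, 0.0]
grip_width: 0.0404
time: 17.75
position: [0.5278, -0.0321, 0.0673]
tool_rot: [0.71, 0.406, -0.501, 0.282]
ft_force: [-0.5, 0.3, 0.1]
grip_width: 0.0405Traceback (most recent call last):
  File "<string>", line 1, in <module>
    from h import *;track()
                    ~~~~~^^
  File "h.py", line 56, in track
    o=get_obs();im=snap('top');q=circ('top',im,(.549,.009),.046,.060,150)
                                 ~~~~^^^^^^^^^^^^^^^^^^^^^^^^^^^^^^^^^^^^
  File "h.py", line 41, in circ
    P=np.vstack([c[:,0] for c in cs if len(c)>25])
    return _nx.concatenate(arrs, 0, dtype=dtype, casting=casting)
           ~~~~~~~~~~~~~~~^^^^^^^^^^^^^^^^^^^^^^^^^^^^^^^^^^^^^^^
ValueError: need at least one array to concatenate
```

```bash
python3 -m inch '[[40,[1,-0.2,-1.6],[0,0,0]],[40,[1,-0.2,-1.6],[0,0,0]],[40,[1,-0.2,-1.6],[0,0,0]]]'
python3 -m inch '[[40,[0.8,-0.2,-1.6],[0,0,0]],[40,[0.7,-0.2,-1.6],[0,0,0]]]'
python3 - <<'E'
from h import *
for c in('scene','wrist'):
    w=snap(c); 
    try: print(c,circ(c,w,(.549,.005),.0358,.0705,'brass'))
    except Exception as e: print(c,e)
print(get_obs()['position'],get_obs()['ft_force'])
E
```

```text
time: 18.18
position: [0.5303, -0.0267, 0.066]
tool_rot: [0.71, 0.406, -0.501, 0.282]
ft_force: [0.1, 0.2, -0.1]
grip_width: 0.0398
time: 18.42
position: [0.5318, -0.0232, 0.0656]
tool_rot: [0.71, 0.406, -0.501, 0.282]
ft_force: [0.2, -0.2, 0.0]
grip_width: 0.0397
scene (array([0.5449, 0.0096]), np.float64(19.142492687486754), 74)
wrist (array([0.5491, 0.0063]), np.float64(135.3089135895892), 1271)
[ 0.5318 -0.0231  0.0657] [ 0.0359 -0.0534 -0.4919]
```

Not quite touching yet. Another few small steps.

```bash
python3 -m inch '[[40,[0.7,-0.2,-1.6],[0,0,0]],[40,[0.6,-0.2,-1.6],[0,0,0]]]'
python3 -m inch '[[40,[0.6,-0.4,-1.6],[0,0,0]]]'
python3 -c "
from h import *
print(circ('wrist',snap('wrist'),(.549,.006),.0358,.0705,'brass'),get_obs()['ft_force'])"
```

```text
time: 18.77
position: [0.5337, -0.0205, 0.0656]
tool_rot: [0.711, 0.405, -0.501, 0.283]
ft_force: [-0.7, -2.7, 0.6]
grip_width: 0.0399
time: 18.9
position: [0.5348, -0.0196, 0.0658]
tool_rot: [0.711, 0.405, -0.501, 0.283]
ft_force: [-1.5, -2.6, 2.5]
grip_width: 0.0397
(array([0.5493, 0.0065]), np.float64(97.34691912254847), 1181) [-0.1484 -3.1613  2.1013]
```

```bash
python3 -m inch '[[40,[0.5,-0.8,-1.4],[0,0,0]],[40,[0.5,-0.8,-1.4],[0,0,0]]]'
python3 -m inch '[[40,[0.5,-0.8,-1.4],[0,0,0]]]'
python3 -c "
from h import *
print(circ('wrist',snap('wrist'),(.549,.006),.0358,.0705,'brass'),get_obs()['ft_force'],get_obs()['position'])"
```

```text
time: 19.2
position: [0.5357, -0.0168, 0.066]
tool_rot: [0.711, 0.404, -0.501, 0.284]
ft_force: [-0.1, -3.6, 0.9]
grip_width: 0.0401
time: 19.32
position: [0.5359, -0.0151, 0.066]
tool_rot: [0.711, 0.404, -0.501, 0.284]
ft_force: [-0.3, -2.7, 0.2]
grip_width: 0.0397
(array([ 0.519 , -0.0167]), np.float64(100.20057637940633), 1169) [-0.2258 -1.8691  1.4111] [ 0.5359 -0.0149  0.066 ]
```

```bash
python3 -m inch '[[40,[-0.8,0.2,2],[0,0,0]],[40,[-1.5,0,4],[0,0,0]],[40,[-3,0,8],[0,0,0]],[40,[-3,0,9],[0,0,0]],[40,[-3,0,9],[0,0,0]],[40,[0,0,0],[0,0,0]]]'
python3 - <<'E'
from h import *
w=snap('wrist','w9')
for v in (215,225,235):
  try: both('wrist',w,v,(.55,.008))
  except Exception as e: print(e)
for t in('plinth','candlestick'):
  for d in imaging.tip_of('wrist',t)[:2]: print(t,d['pixel'],d['confidence'],ray('wrist',d['pixel'],.06 if t!='plinth' else 0))
E
```

```text
time: 20.12
position: [0.5153, -0.0439, 0.0652]
tool_rot: [0.71, 0.406, -0.501, 0.282]
ft_force: [-0.5, -0.2, -0.1]
grip_width: 0.04
wrist foot (array([0.5496, 0.0096]), np.float64(155.55509325547095), 852) plinth (array([0.5478, 0.0107]), np.float64(223.2161796882623), 895) need [-0.0018  0.0011]
wrist foot (array([0.5496, 0.0096]), np.float64(155.55509325547095), 852) plinth (array([0.5478, 0.0108]), np.float64(208.95368944843364), 892) need [-0.0019  0.0012]
wrist foot (array([0.5496, 0.0096]), np.float64(155.55509325547095), 852) plinth (array([0.5478, 0.011 ]), np.float64(201.97122576295124), 701) need [-0.0019  0.0014]
candlestick [487.3, 123.3] 0.96 [ 0.6442 -0.0134  0.06  ]
candlestick [18.9, 143.3] 0.87 [0.4106 0.1126 0.06  ]
```

View pics/w9.png

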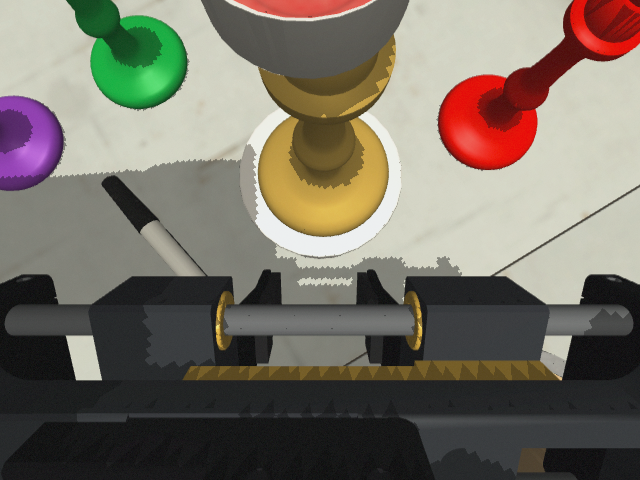

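Residual is now about 2 mm: in the picture the left margin is 18 px (240–258), the right 12 px (388–401), and the bare ring shows all round. That is well inside 6 mm. Drawing back clear and making the last check.

```bash
python3 -m inch '[[40,[-8,0,10],[0,0,0]],[40,[-20,0,4],[0,0,0]],[40,[-28,0,0],[0,0,0]],[40,[-28,0,0],[0,0,0]],[40,[-28,8,8],[0,0,0]],[40,[-28,15,15],[0,0,0]],[40,[-20,30,20],[0,0,0]],[40,[-20,30,20],[0,0,0]],[40,[0,30,20],[0,0,0]],[40,[0,30,10],[0,0,0]],[40,[0,0,0],[0,0,0]],[40,[0,0,0],[0,0,0]]]'
python3 - <<'E'
from h import *
b=snap('top','t9');print(red(b))
try: both('top',b,150,(.549,.009))
except Exception as e: print(e)
ref=dict(jug=(.682,.382),shaker=(.622,-.37),egg_cup=(.589,.171),card_box=(.395,-.339),pen=(.435,.028),tape_roll=(.565,-.175),string_ball_2=(.406,.349),plinth=(.551,.008))
for t in ref:
    for d in imaging.tip_of('top',t)[:1]: print(t,round(d['confidence'],2),ray('top',d['pixel'],0)[:2],'was',ref[t])
a=snap('scene');f=lambda a,c,r,w=40:cv2.resize(a[r-w:r+w,c-w:c+w],(400,400),interpolation=cv2.INTER_CUBIC)
cv2.imwrite('pics/fin.png',np.hstack([f(b,312,234,40),f(a,320,245,45)])[:,:,::-1])
o=get_obs();print(o['time'],o['position'],o['ft_force'])
E
```

```text
time: 21.78
position: [0.5519, -0.2642, 0.2039]
tool_rot: [0.709, 0.407, -0.502, 0.283]
ft_force: [-0.6, -0.1, 0.3]
grip_width: 0.0403
(array([0.5466, 0.0109]), 223)
top foot (array([0.5536, 0.0079]), np.float64(22.42387634043649), 96) plinth (array([0.5449, 0.0341]), np.float64(20.983251632440112), 296) need [-0.0086  0.0262]
jug 0.87 [0.6901 0.3856] was (0.682, 0.382)
egg_cup 0.76 [0.5927 0.1694] was (0.589, 0.171)
pen 0.84 [0.4355 0.024 ] was (0.435, 0.028)
tape_roll 0.89 [ 0.572  -0.1725] was (0.565, -0.175)
plinth 0.8 [0.553  0.0081] was (0.551, 0.008)
22.275 [ 0.553  -0.2648  0.2042] [ 0.6718 -0.4291 -0.1   ]
```

View pics/fin.png

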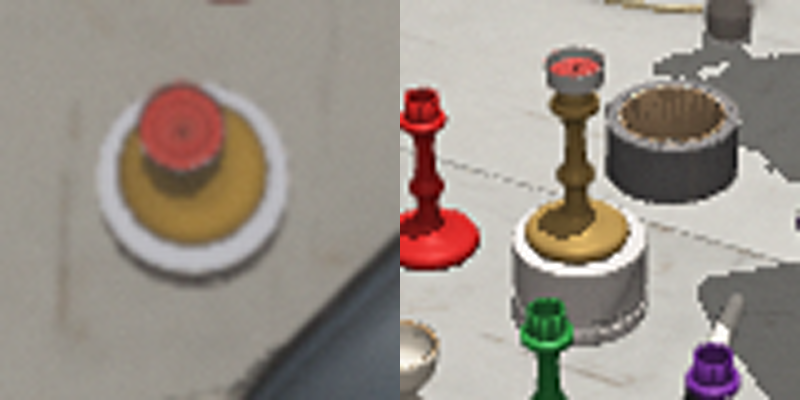

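The crops show the candlestick upright with tealight, ring bare all round, perhaps slightly too far forward. I'll check this number with proper thresholds before handing in.

```bash
python3 - <<'E'
from h import *
t=cv2.imread('pics/t9.png')[:,:,::-1].copy();t0=cv2.imread('pics/t0.png')[:,:,::-1].copy()
up=lambda a:cv2.GaussianBlur(a,(3,3),0)
for n,im,c in(('t0',t0,(.53,.001)),('t9',t,(.55,.009))):
  print(n,im[235,270],im[250,297])
  for v in(155,160,165,170):
    try:q=circ('top',up(im),(.549,.009),.046,.060,v);print(v,q)
    except Exception as e:print(v,'-')
  for r in(.034,.035,.036): print('foot',r,circ('top',up(im),c,r,.0705,'brass'))
a=cv2.cvtColor(t[200:275,306:318],cv2.COLOR_RGB2HSV)
print(np.c_[np.arange(200,275),a[...,0].mean(1),a[...,1].mean(1),a[...,2].mean(1)][28:65].round(0).astype(int).tolist())
w=cv2.imread('pics/w9.png')[:,:,::-1].copy()
E
```

```text
t0 [138 132 125] [134 131 123]
155 (array([0.5463, 0.0048]), np.float64(26.891345096489317), 104)
160 (array([0.5433, 0.008 ]), np.float64(24.97658710689927), 102)
165 (array([ 0.5343, -0.0047]), np.float64(24.31393723475382), 89)
170 -
foot 0.034 (array([0.5308, 0.0015]), np.float64(28.10730678045035), 92)
foot 0.035 (array([0.5314, 0.0027]), np.float64(24.28621604237597), 92)
foot 0.036 (array([0.5318, 0.0038]), np.float64(21.482000374202016), 92)
t9 [157 154 144] [151 149 139]
155 (array([0.5515, 0.0078]), np.float64(34.84473471753789), 218)
160 (array([0.5517, 0.0083]), np.float64(51.24511113918351), 173)
165 (array([0.5528, 0.0083]), np.float64(39.63655053306404), 165)
170 (array([0.5532, 0.0078]), np.float64(35.36861391333527), 160)
foot 0.034 (array([0.5521, 0.0069]), np.float64(24.045938063334347), 88)
foot 0.035 (array([0.553 , 0.0068]), np.float64(20.91825526537285), 88)
foot 0.036 (array([0.5542, 0.0076]), np.float64(19.06781272625863), 88)
[[228, 15, 97, 100], [229, 19, 112, 98], [230, 18, 118, 103], [231, 19, 128, 110], [232, 19, 132, 118], [233, 19, 143, 131], [234, 19, 148, 144], [235, 19, 150, 150], [236, 19, 150, 155], [237, 19, 153, 157], [238, 20, 152, 156], [239, 19, 151, 152], [240, 19, 146, 142], [241, 18, 122, 130], [242, 27, 60, 132], [243, 64, 10, 161], [244, 124, 6, 188], [245, 120, 7, 191], [246, 126, 6, 187], [247, 107, 5, 163], [248, 13, 17, 116], [249, 14, 25, 88], [250, 14, 24, 102], [251, 17, 22, 129], [252, 19, 20, 151], [253, 20, 20, 152], [254, 20, 20, 152], [255, 20, 19, 152], [256, 20, 21, 153], [257, 20, 22, 153], [258, 20, 21, 152], [259, 20, 22, 152], [260, 20, 21, 151], [261, 20, 20, 150], [262, 21, 20, 150], [263, 20, 20, 150], [264, 21, 20, 150]]
```

Three estimates put the offset at 0.5–2.5 mm (wrist fit 2.2, near-edge margin about 1.6, top fit about 0.5–1.5). Handing in.

```bash
python3 -c "
from rig import robot,get_obs
print(robot.hand_in(),get_obs()['time'])"
```

```text
the job is handed in; nothing more can be done
the job is handed in; nothing more can be done
```

The candlestick now stands centred to within about 2 mm, and I handed the job in at about 22 s of the 48 s allowed.

**What I did:** I nudged the brass candlestick low at its foot with both fingertips. One push went about 18 mm forward from the robot side. A second went about 5 mm to the left, with the tool turned 60°. Sliding forces were around 3–4 N. An earlier try with a flatter tool wedged on the foot without moving it (about 12 N, under the 15 N limit), so I backed off and used a steeper tool.

**Last checks:**
- **Centring:** my estimates of the remaining offset range from about 0.5 mm (top camera) to 2.2 mm (wrist camera). The limit is 6 mm.
- **Candlestick and tealight:** the last pictures show the candlestick upright with bare plinth all round it and the tealight still on top. The arm stood clear, reading no contact force.
- **Plinth:** it is where it was to within about 4 mm, which is measurement error.
- **Bystanders:** the jug, egg cup, pen and tape roll were found again within 9 mm of the first readings, which is about network noise.

**Not confirmed:** the networks did not report the shaker, card box or string ball in the last picture. The arm kept well away from them on its planned path. One early top-camera fit of the foot failed because the arm hid it, and so did one final fit at a wrong brightness threshold. I discarded both.

**Joint limit:** the elbow briefly read 2.442 rad, just past its stated 2.44 limit, during the approach. No fault was reported.

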